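Clear the mill and hold its twist top pressed home

ROBOT

A 6-joint arm with a two-finger parallel gripper is mounted at the origin on the work surface. World frame = base frame: x ahead of the robot, y to its left, z up, the work surface at z = 0. Lengths are in mm, angles in rad, forces in N, time in s.
With the tool pointing down it reaches from about 400 to 925 mm from the base axis. Payload 12.5 kg.
Tool frame: the origin (TCP) lies midway between the tips of the shut fingers; the grasp point (between the pads) lies 19 mm behind it; z points along the fingers, y is the line along which they close (so a half turn about z gives the same grasp; the last joint's range is limited). The gripper opens to 95 mm and grips with 3 to 60 N. Pads are 20 mm wide; open, the fingers measure 119 mm over their backs; the gripper's body (75 mm by 180 mm) begins 59 mm behind the grasp point.
Start: joints at [-1.382, 0.491, 1.559, -0, 1.092, -0.106], TCP at [181.616, -598.049, 214.661] pointing down, gripper open.
Joint ranges: [-3.1, 3.1], [-0.84, 2.19], [0.05, 2.79], [-1.13, 4.28], [0.06, 2.93], [-2.69, 2.69]. Speed limits (rad/s): [2.22, 2.22, 2.79, 3.14, 3.14, 3.14].

INTERFACE

Orientations are given as [roll, pitch, yaw] about the fixed x, y, z axes, in that order (R = Rz(yaw) Ry(pitch) Rx(roll)).
In Python, from cell import * gives the robot as it stands. The module is installed in compiled form; this text tells all that it offers.
- The arm moves only by the tool arm_command, never from a script. Its arguments are lists of equal length, an entry for each row: "delta_pos": the shift along the world's x, y, z in units of 250 mm (1.0 is 250 mm), a list of three; "delta_rot": the turn, a rotation vector about the world's x, y, z in units of 90 degrees (1.0 is 90 degrees), a list of three; "claw": the closure, from 0 (fully open) to 1 (shut). In form: {"delta_pos": [[tx, ty, tz], ...], "delta_rot": [[wx, wy, wz], ...], "claw": [claw, ...]}. A call has exactly 5 rows; each row is the pose to reach, as a shift and turn from the pose commanded when the call began; what a row does not reach only later rows make up. A row lasts 1/12 s, in which the tool goes at most 41.7 mm and 7.16 degrees, less where a joint would pass 70% of its speed; a pose out of reach is approached as far as the arm can. A call with a number of a shift or a turn outside -1 to 1 is refused whole. A call with a gripper value outside its range is refused whole. The fingers move at their own pace and stop on an object; the grip force is fixed at half the most. Time passes only in rows, so rows that repeat a pose let the fingers close, or fill a call up. It gives the time, the measured TCP pose, the force, the opening and the grip force at its end, in the units of the state.
- state(): the state, without advancing time (a new reading comes with each control period).
- read_camera(name): name is "scene" or "top" or "wrist"; returns the picture (480x640x3 uint8, red, green, blue); there is no depth.
- calibration(name): a dict with "camera_matrix" (3x3 intrinsics, pixels), "T" (4x4, takes a point from camera to world coordinates). Camera axes: x right, y down, z forward; pixel columns grow to the right and rows downward; lengths in mm; the calibration is good to about 2 mm. A picture is of the moment at which its call begins: read the wrist's pose just before it. calibration takes no time and is no camera call; for the wrist camera it gives the pose at the moment of the call.
- job_done(): hands the job in; it is judged then, once.
The state is a dict: "t": time; "joints": joint angles; "qvel": joint speeds; "tau": joint torques, N m; "eef_pos": TCP position; "tcp_rot": TCP orientation; "ft_force": force on the tool from outside, world axes, zero at the start; "moment": the same for the moment, N m; "opening": opening from 0.0 (shut) to 1.0 (fully open); "grip_force": force on a finger pad.
Only numpy, scipy, OpenCV 4.12 (cv2) and the standard library are available. Lean on these libraries where they do the work, as an engineer would, in place of code of your own. Each camera call takes 0.05 s, during which the arm holds its last target. There are 200 camera calls.

TASK

Press the rubber paddle at the front of the grinder stand down to its stop to clear the burrs, and let it spring back up. Then pick up the loose twist top, turn it so that its D-shaped bore matches the D-shaft of the mill that has no top (pointer over the neck tab), push it on and press it down against the spring until its skirt is home on the neck. Finish while still holding the top pressed down with the gripper - do not let go - and leave the other things where they are.

Things in the scene. Friction and masses are not known exactly. Their poses are not given: they have to be found in the camera images.
- stand: fixed steel mill stand: plate 140 (x) x 220 (y) x 16 high with the paddle hinged at its -x edge (the side towards the robot). Origin on the table, 5 mm in -x from under the plate's centre; z up. Both mills stand fixed on its plate, 30 mm in +x of the origin, one at y +50, the other at y -50; which is which varies.
- paddle_pad (a point): centre of the upper face of the paddle's black rubber pad (42 x 56 mm, level at rest, about 40 mm above the table); z up from the pad, x and y as the stand's. The hinge runs along the stand's y, 60 mm in the stand's +x from this point and about 4 mm lower.
- paddle (a joint): hinge of the spring paddle: 0 at rest (up), grows as the pad is pressed down, 0.25 rad at its stop (the pad's centre is then about 15 mm lower). About 1.5 N at the pad starts it, about 4 N brings it to the stop; it springs back to 0 by itself when let go.
- mill: the mill without its top: fixed upright acrylic mill, 44 mm wide, origin at the centre of its underside (on the stand's plate), z up. Its flat neck top is 110 mm above the origin; a D-shaft stands up from its centre. +x points to the side of the shaft's flat; a small steel tab sticks out of the neck (to 33 mm from the axis, below the neck's top) in the same direction.
- shaft_tip (a point): centre of the D-shaft's upper end, 24 mm above the neck when the shaft is up. Axes as the mill's. The shaft is steel, round of radius 8 mm with one flat 4 mm from the axis on the +x side; its top 3 mm are tapered. The shaft does not turn.
- spindle (a joint): the D-shaft's spring slide, m: 0 up, grows as it is pressed down into the neck. About 2.5 N starts it, about 9 N at 0.008; springs up when let go. A top fully on the shaft rests on the shaft's end, skirt 8 mm above the neck; pressed home its skirt meets the neck and this reads 0.008 (limit 0.009).
- top: the loose twist top, black plastic, about 70 g, standing bore down. Origin at the centre of its underside, z up. Round skirt 44 mm across, 22 high; on it an upright bar grip 12 mm thick (y), from 22 to 48 mm height, from x -20 to +22 mm, going on as a narrower (7 mm) pointer end to x +34, overhanging the skirt on the +x side only.
- bore (a point): centre of the mouth of the D-bore in the top's underside; axes as the top's. The bore is blind, 16 mm deep, round of radius 9 mm with its flat 5 mm from the axis on the +x (pointer) side: it goes onto the shaft only with the pointer over the mill's tab, to within about 0.15 rad.
- twin: the other mill, complete with its own top, fixed, 158 mm high above the stand's plate; origin at the centre of its underside. Bystander.
- butter_dish: white ceramic butter dish with its lid on, 120 x 160 x 82 high, loose bystander, origin under its centre
- cruet: clear glass cruet, 68 wide, 170 high, loose bystander, origin under its centre
- trivet: round stainless steel ring trivet, 170 across, 12 high, loose bystander, origin under its centre
- salt_dish: small white ceramic bowl, 60 wide, 26 high, loose bystander, origin under its centre
- spoon: steel spoon 170 long, lying, loose bystander
- ramekin: white ceramic cup without handle, 80 wide, 45 high, loose bystander, origin under its centre

How it is judged:
By the outcome, as a careful person would: the job done as asked, in the order asked, and still so for the second after the job is handed in, while the arm keeps its last pose, push and grip.
It also fails if it takes over 64 s, if anything falls off the work surface, if the arm or the gripper's body presses on something with over 40 N, if the wrist force passes 120 N, or if a joint passes its speed limit or range.

## Working session

There is one attempt and no reset: what is moved stays moved. The work goes in short steps, Python scripts to look and compute and a tool call to move; the robot and the scene stay as the last step left them, time stands still between calls to the robot, and variables do not carry over. Pictures are saved under pics/ and viewed, at most 10 in all, crops included, and the job is handed in when it is done.

Besides the shell and the picture viewer there is one more tool, called as a command line: name --argument value ..., lists and objects as JSON in quotes. arm_command: Moves the arm, as the interface text tells. Shifts and turns lie within -1 to 1; 1 stands for 250 mm of shift or 90 degrees of turn. Its arguments: {"type":"object","properties":{"delta_pos":{"type":"array"},"delta_rot":{"type":"array"},"claw":{"type":"array"}},"required":["delta_pos","delta_rot","claw"]}

```bash
mkdir -p pics
cat > h.py <<'E'
from cell import *
import numpy as np, cv2
def ray(name,u,v,cal=None):
    c=cal or calibration(name);K=np.array(c["camera_matrix"]);T=np.array(c["T"])
    d=T[:3,:3]@np.linalg.solve(K,[u,v,1.]);return T[:3,3],d/np.linalg.norm(d)
def onz(name,u,v,z,cal=None):
    o,d=ray(name,u,v,cal);return o+d*(z-o[2])/d[2]
def tri(*rs):
    A=np.zeros((3,3));b=np.zeros(3)
    for o,d in rs:
        P=np.eye(3)-np.outer(d,d);A+=P;b+=P@o
    x=np.linalg.solve(A,b);return x,[np.linalg.norm((np.eye(3)-np.outer(d,d))@(x-o)) for o,d in rs]
def proj(name,p,cal=None):
    c=cal or calibration(name);q=np.linalg.inv(np.array(c["T"]))@np.r_[p,1];q=np.array(c["camera_matrix"])@q[:3];return q[:2]/q[2]
def snap(name,f=None):
    c=calibration(name);im=read_camera(name);cv2.imwrite(f"pics/{f or name}.png",im[:,:,::-1]);np.save(f"pics/{f or name}_cal.npy",c,allow_pickle=True);return im,c
E
python3 - <<'E'
from h import *
for n in("scene","top"):
    im,c=snap(n);print(n,np.round(c["camera_matrix"],1).tolist(),np.round(c["T"],3).tolist())
print(state())
E
```

```text
scene [[553.3, 0.0, 320.5], [0.0, 553.3, 232.6], [0.0, 0.0, 1.0]] [[-0.743, 0.525, -0.415, 1037.798], [0.669, 0.591, -0.45, 534.371], [0.009, -0.612, -0.791, 1015.008], [0.0, 0.0, 0.0, 1.0]]
top [[478.1, 0.0, 322.6], [0.0, 478.1, 234.6], [0.0, 0.0, 1.0]] [[0.011, -0.991, 0.131, 409.134], [-1.0, -0.012, -0.008, 21.776], [0.01, -0.131, -0.991, 1080.178], [0.0, 0.0, 0.0, 1.0]]
{'t': 0.1, 'joints': array([-1.38161176e+00,  4.91483242e-01,  1.55942598e+00, -1.77287234e-05,
        1.09169504e+00, -1.05568981e-01]), 'qvel': array([ 0.00035475,  0.00018231, -0.00150357, -0.00043205, -0.0007074 ,
       -0.00082643]), 'tau': array([ 2.09093691e-03, -6.13625765e+01, -2.58605200e+01,  6.93786121e-02,
        4.70395829e-02, -5.72679551e-05]), 'eef_pos': array([ 181.55717696, -597.80518694,  214.1172444 ]), 'tcp_rot': array([-3.14058503e+00, -9.09587506e-05,  2.94761687e-01]), 'ft_force': array([ 0.74968886,  0.17226125, -0.70550634]), 'moment': array([ 0.00707326, -0.00262711,  0.02007311]), 'grip_force': 0.0, 'opening': 0.9983127780378602}
```

View pics/scene.png

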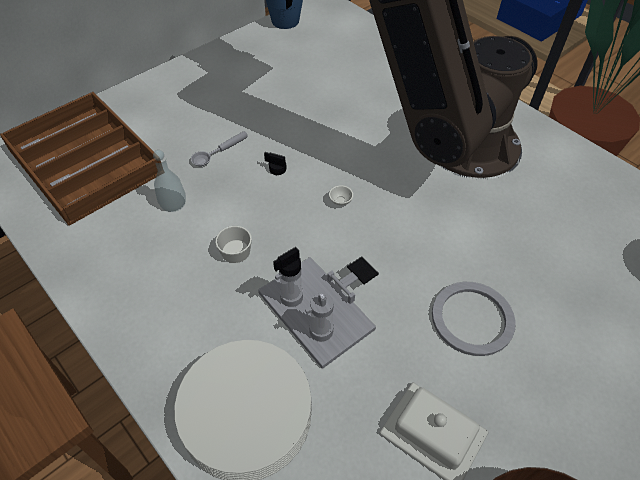

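View pics/top.png

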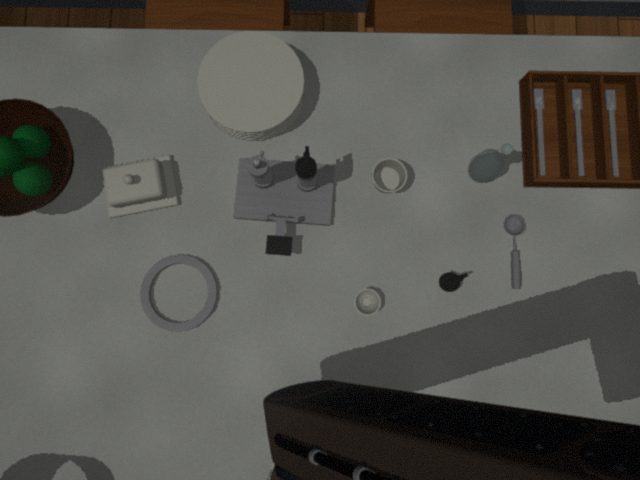

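The scene view has the loose top at (275,163), the pad at (362,269) and the bare mill shaft at (321,297). In the top view they are at (453,281), (279,245) and (258,158). Next I'll measure them in both views.

Run:
```python
from h import *
I={n:cv2.imread(f"pics/{n}.png") for n in("scene","top")}
def comp(n,x0,y0,x1,y1,th=45):
    m=np.zeros((480,640),np.uint8);m[y0:y1,x0:x1]=(I[n][y0:y1,x0:x1].max(2)<th)*255
    k,l,s,c=cv2.connectedComponentsWithStats(m);i=1+np.argmax(s[1:,4]);return (l==i).astype(np.uint8),c[i],s[i]
ps=comp("scene",335,250,390,290);pt=comp("top",260,230,298,262)
print("pad",ps[1:],pt[1:]);p,e=tri(ray("scene",*ps[1]),ray("top",*pt[1]));print(p,e)
cn=cv2.findContours(pt[0],0,2)[0][0];print("pad top quad",cv2.minAreaRect(cn))
pb=cv2.boxPoints(cv2.minAreaRect(cn));print(np.round([onz("top",*q,40) for q in pb],1))
# stand plate edge in top image: hinge-side edge etc
ts=comp("scene",255,145,295,180);tt=comp("top",435,265,480,297)
print("top",ts[1:],tt[1:]);p,e=tri(ray("scene",*ts[1]),ray("top",*tt[1]));print(p,e)
A=cv2.resize(I["scene"][140:190,250:300],(400,400),interpolation=2)
B=cv2.resize(I["top"][258:308,430:480],(400,400),interpolation=2)
C=cv2.resize(I["top"][140:260,225:345],(400,400)[::1],interpolation=2) if 0 else cv2.resize(I["top"][145:195,235:285],(400,400),interpolation=2)
D=cv2.resize(I["scene"][285:335,295:345],(400,400),interpolation=2)
cv2.imwrite("pics/crop1.png",cv2.resize(np.vstack([np.hstack([A,B]),np.hstack([D,C])]),(600,600)))
```

```text
pad (array([362.22610723, 270.05594406]), array([347, 257,  31,  27, 429], dtype=int32)) (array([278.85411765, 244.84      ]), array([266, 236,  26,  19, 425], dtype=int32))
[523.64941059 109.34871287  33.31389898] [np.float64(0.17228120463740407), np.float64(0.1722812046373811)]
pad top quad ((278.7276611328125, 244.8579864501953), (24.51466941833496, 17.465919494628906), 3.5763344764709473)
[[505.2 136.4  40. ]
 [543.6 135.   40. ]
 [540.9  81.4  40. ]
 [502.5  83.   40. ]]
top (array([275.49856734, 163.24928367]), array([264, 152,  22,  23, 349], dtype=int32)) (array([450.74174174, 281.003003  ]), array([440, 272,  27,  19, 333], dtype=int32))
[ 450.11212512 -273.51033304   16.56225319] [np.float64(0.9258707737827311), np.float64(0.9258707737827022)]
```

View pics/crop1.png

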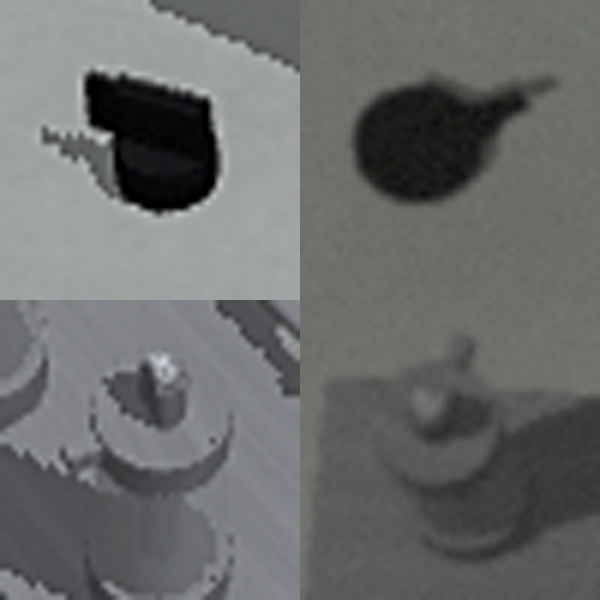

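The crops show the pointer and shadow of the loose top, the shaft end (scene about (322.5,296), top about (257,162.5)) and the tab (scene about (307.5,312), top about (262,152)).

Run:
```python
from h import *
p,e=tri(ray("scene",322.5,295.8),ray("top",257,162.5));print("tip",p,e)
q,e=tri(ray("scene",307.5,311.7),ray("top",262.,152.5));print("tab",q,e, np.linalg.norm((q-p)[:2]),np.arctan2(q[1]-p[1],q[0]-p[0]))
# top: pointer end scene crop (90,75)/(88,110) ; top crop (527,98)
q,e=tri(ray("scene",250+90/6,140+80/6),ray("top",430+(526-300)/6,258+97/6));print("ptr",q,e)
q2,e=tri(ray("scene",250+210/6,140+100/6),ray("top",430+(526-300)/6,258+97/6));print(q2,e)
for z in (0,11,22):print(onz("top",430+(418-300)/6,258+143/6,z))
print(onz("top",430+(526-300)/6,258+97/6,46))
print(np.round(calibration("wrist")["T"],3).tolist(),calibration("wrist")["camera_matrix"])
s=-.045;pad=np.array([523.6,109.3]);R=np.array([[np.cos(s),-np.sin(s)],[np.sin(s),np.cos(s)]])
for y in(50,-50):
  for h in (60+65-5,):print(pad+R@[h+30-5,y])
```

```text
tip [676.74375801 148.67313277 144.66824081] [np.float64(1.2676707809134908), np.float64(1.2676707809134067)]
tab [707.44933287 142.56609418 114.15339689] [np.float64(0.6920509638245609), np.float64(0.692050963824564)] 31.30699997688797 -0.19632823793403897
ptr [ 462.66446765 -302.13190244   39.45267188] [np.float64(1.9709978585122077), np.float64(1.9709978585122931)]
[ 447.69606791 -278.12629911   47.58552113] [np.float64(26.89114935582584), np.float64(26.8911493558258)]
[ 448.25458637 -274.87610744    0.        ]
[ 447.85620308 -271.85514686   11.        ]
[ 447.45781978 -268.83418627   22.        ]
[ 463.57343422 -301.69948629   46.        ]
[[0.291, -0.928, -0.233, 246.925], [-0.957, -0.283, -0.068, -578.355], [-0.002, 0.243, -0.97, 384.375], [0.0, 0.0, 0.0, 1.0]] [[332.65486246   0.         321.6707603 ]
 [  0.         332.65486246 237.46189181]
 [  0.           0.           1.        ]]
[670.70245297 152.72658551]
[666.20397157  52.82781842]
```

arm_command --delta_pos '[[0.1,0.12,0.02],[0.2,0.24,0.04],[0.3,0.36,0.06],[0.4,0.48,0.08],[0.5,0.6,0.1]]' --delta_rot '[[0,0,0],[0,0,0],[0,0,0],[0,0,0],[0,0,0]]' --claw '[1,1,1,1,1]'

```text
t: 0.52
eef_pos: [307.3, -446.4, 239.6]
tcp_rot: [-3.141, 0.0, 0.294]
ft_force: [0.3, -1.1, 0.1]
opening: 0.707
grip_force: 0.0
```

arm_command --delta_pos '[[0.1,0.12,0.02],[0.2,0.24,0.04],[0.3,0.36,0.06],[0.4,0.48,0.08],[0.48,0.6,0.1]]' --delta_rot '[[0,0,0],[0,0,0],[0,0,0],[0,0,0],[0,0,0]]' --claw '[1,1,1,1,1]'

```text
t: 0.93
eef_pos: [427.8, -296.3, 264.8]
tcp_rot: [-3.142, -0.0, 0.295]
ft_force: [0.4, -0.4, 0.2]
opening: 0.357
grip_force: 0.0
```

Run:
```python
from h import *
im,c=snap("wrist","w1");s=state();print(s["t"],s["eef_pos"],s["tcp_rot"],s["opening"])
print(proj("wrist",[448,-272,22],c),np.round(c["T"],3).tolist())
```

```text
0.9833 [ 430.08787519 -292.30914517  265.7085612 ] [-3.14122348e+00 -1.74749593e-03  2.97175258e-01] 0.31447798002226274
[307.85396536 189.17223652] [[0.291, -0.928, -0.232, 493.129], [-0.957, -0.283, -0.069, -276.677], [-0.001, 0.243, -0.97, 435.0], [0.0, 0.0, 0.0, 1.0]]
```

View pics/w1.png

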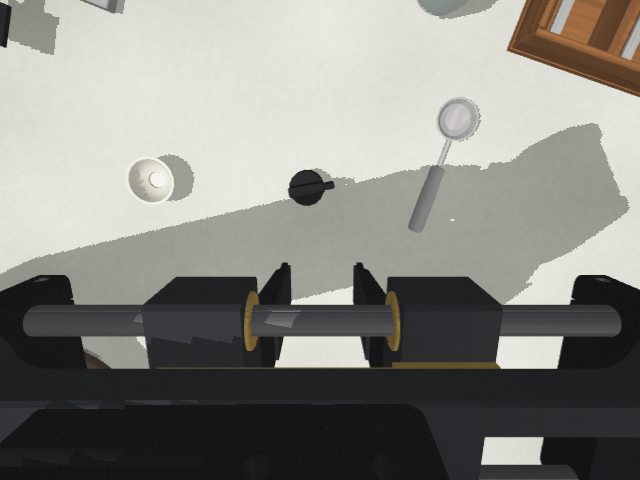

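Prediction for the top matches the wrist picture (308,188): top and pointer seen right there. Next I go to the paddle.

arm_command --delta_pos '[[0.02,0.11,-0.02],[0.05,0.22,-0.04],[0.08,0.33,-0.07],[0.1,0.45,-0.1],[0.13,0.56,-0.12]]' --delta_rot '[[0,0,0],[0,0,0],[0,0,0],[0,0,0],[0,0,0]]' --claw '[1,1,1,1,1]'

```text
t: 1.4
eef_pos: [458.7, -156.4, 233.9]
tcp_rot: [-3.141, 0.001, 0.295]
ft_force: [0.7, -0.9, 0.1]
opening: 0.015
grip_force: 0.0
```

arm_command --delta_pos '[[0.02,0.11,-0.02],[0.05,0.22,-0.04],[0.08,0.33,-0.07],[0.1,0.44,-0.1],[0.13,0.54,-0.14]]' --delta_rot '[[0,0,0],[0,0,0],[0,0,0],[0,0,0],[0,0,0]]' --claw '[1,1,1,1,1]'

```text
t: 1.82
eef_pos: [491.5, -21.5, 199.5]
tcp_rot: [3.141, -0.0, 0.295]
ft_force: [0.8, 0.0, -0.1]
opening: 0.007
grip_force: 0.0
```

arm_command --delta_pos '[[0.04,0.15,-0.05],[0.08,0.3,-0.1],[0.11,0.42,-0.16],[0.13,0.5,-0.2],[0.13,0.53,-0.2]]' --delta_rot '[[0,0,0],[0,0,0],[0,0,0],[0,0,0],[0,0,0]]' --claw '[1,1,1,1,1]'

```text
t: 2.23
eef_pos: [523.7, 111.9, 147.5]
tcp_rot: [-3.141, 0.003, 0.297]
ft_force: [0.3, -0.6, 0.3]
opening: 0.002
grip_force: 0.0
```

Run:
```python
from h import *
read_camera("wrist");read_camera("wrist");im,c=snap("wrist","w2");s=state();print(s["t"],s["eef_pos"],s["tcp_rot"],s["opening"],s["ft_force"])
print(proj("wrist",[523.6,109.3,38],c),proj("wrist",[675,149,148],c))
```

```text
2.3833 [523.91101069 109.32874122 149.7998531 ] [3.14144751e+00 3.96777416e-04 2.95775640e-01] 0.0035828693386518768 [0.00227206 0.35489397 0.32533121]
[322.83854949 235.33681013] [338.29104692 -53.35116756]
```

View pics/w2.png

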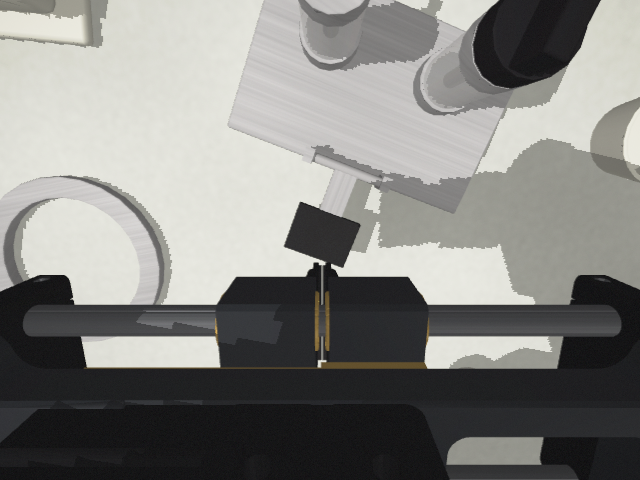

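The pad centre is at (322,234), as predicted, so the fingers are aligned to go down.

arm_command --delta_pos '[[0,0,-0.12],[0,0,-0.24],[0,0,-0.36],[0,0,-0.4],[0,0,-0.4]]' --delta_rot '[[0,0,0],[0,0,0],[0,0,0],[0,0,0],[0,0,0]]' --claw '[1,1,1,1,1]'

```text
t: 2.8
eef_pos: [523.3, 108.2, 48.4]
tcp_rot: [-3.141, 0.003, 0.293]
ft_force: [-0.0, -0.3, 0.4]
opening: 0.008
grip_force: 0.0
```

arm_command --delta_pos '[[0,0,-0.01],[0,0,-0.02],[0,0,-0.03],[0,0,-0.04],[0,0,-0.05]]' --delta_rot '[[0,0,0],[0,0,0],[0,0,0],[0,0,0],[0,0,0]]' --claw '[1,1,1,1,1]'

```text
t: 3.22
eef_pos: [524.5, 109.5, 37.8]
tcp_rot: [3.141, -0.001, 0.295]
ft_force: [-0.6, -0.5, 2.4]
opening: 0.004
grip_force: 1.1
```

arm_command --delta_pos '[[0,0,-0.01],[0,0,-0.02],[0,0,-0.03],[0,0,-0.03],[0,0,-0.03]]' --delta_rot '[[0,0,0],[0,0,0],[0,0,0],[0,0,0],[0,0,0]]' --claw '[1,1,1,1,1]'

```text
t: 3.63
eef_pos: [524.5, 109.5, 29.7]
tcp_rot: [3.141, -0.001, 0.295]
ft_force: [2.1, 0.4, 4.6]
opening: 0.007
grip_force: 1.8
```

arm_command --delta_pos '[[0,0,-0.006],[0,0,-0.012],[0,0,-0.018],[0,0,-0.018],[0,0,-0.018]]' --delta_rot '[[0,0,0],[0,0,0],[0,0,0],[0,0,0],[0,0,0]]' --claw '[1,1,1,1,1]'

```text
t: 4.05
eef_pos: [524.9, 109.5, 26.7]
tcp_rot: [3.141, -0.003, 0.295]
ft_force: [-2.5, -0.9, 23.3]
opening: 0.005
grip_force: 11.6
```

arm_command --delta_pos '[[0,0,-0.004],[0,0,-0.008],[0,0,-0.008],[0,0,-0.008],[0,0,-0.008]]' --delta_rot '[[0,0,0],[0,0,0],[0,0,0],[0,0,0],[0,0,0]]' --claw '[1,1,1,1,1]'

```text
t: 4.47
eef_pos: [525.1, 109.5, 25.8]
tcp_rot: [3.141, -0.004, 0.295]
ft_force: [-5.0, -2.0, 39.1]
opening: 0.006
grip_force: 19.8
```

Force rose sharply at z≈27, so the paddle is at its stop. I'll lift and look over the bare mill.

arm_command --delta_pos '[[0,0,0.04],[0,0,0.12],[0,0,0.26],[0,0,0.42],[0,0,0.58]]' --delta_rot '[[0,0,0],[0,0,0],[0,0,0],[0,0,0],[0,0,0]]' --claw '[1,1,1,1,1]'

```text
t: 4.88
eef_pos: [522.9, 109.4, 168.9]
tcp_rot: [-3.141, 0.003, 0.295]
ft_force: [0.9, -0.1, -0.5]
opening: 0.007
grip_force: 0.0
```

arm_command --delta_pos '[[0,0,0.16],[0.1,0.02,0.28],[0.2,0.05,0.4],[0.3,0.08,0.5],[0.34,0.08,0.5]]' --delta_rot '[[0,0,0],[0,0,0],[0,0,0],[0,0,0],[0,0,0]]' --claw '[0,0,0,0,0]'

```text
t: 5.3
eef_pos: [612.0, 130.5, 297.7]
tcp_rot: [3.14, -0.007, 0.295]
ft_force: [1.2, 0.1, -0.1]
opening: 0.298
grip_force: 0.0
```

Run:
```python
from h import *
[read_camera("wrist") for _ in range(4)];im,c=snap("wrist","w3");s=state();print(s["t"],s["eef_pos"],s["tcp_rot"],s["ft_force"])
t,_=snap("top","top2");pt=(t[230:262,260:298].max(2)<45);y,x=np.nonzero(pt);print("pad",x.mean()+260,y.mean()+230,len(x))
u=proj("wrist",[675,149,148],c);print(u)
x,y=np.int32(u);x0,y0=max(x-70,0),max(y-70,0);print(x0,y0)
cv2.imwrite("pics/w3c.png",cv2.resize(im[y0:y0+140,x0:x0+140,::-1],(560,560),interpolation=2))
```

```text
5.55 [607.67893849 129.23446536 291.34093393] [-3.14096875  0.00368946  0.29475078] [ 0.02748324 -0.70479462 -0.23727355]
pad 280.2164179104478 244.22761194029852 268
[322.69093782 151.51034028]
252 81
```

View pics/w3c.png

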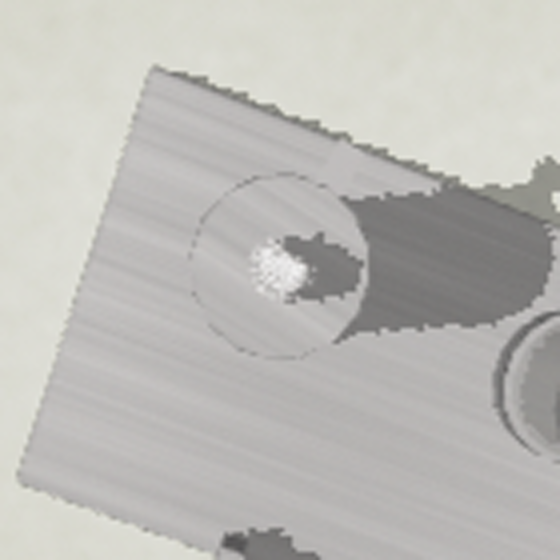

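The neck circle is centred at crop (280,267), which is full-image (322,147.8). The tab shows as a brighter patch near crop (342,158).

Run:
```python
from h import *
c=np.load("pics/w3_cal.npy",allow_pickle=True).item();im=cv2.imread("pics/w3.png");g=cv2.GaussianBlur(cv2.cvtColor(im,6).astype(np.float32),(3,3),0)
a=onz("wrist",322.,147.75,126,c);print("axis",a, onz("wrist",252+280/4,81+267/4,150,c))
print("tip z150",onz("wrist",252+279/4,81+268/4,150,c))
w=[]
for z in(112,118):
  for r in(26,29):
    th=np.arange(-.6,.3,.05);v=[]
    for t in th:
        p=proj("wrist",[a[0]+r*np.cos(t),a[1]+r*np.sin(t),z],c);v.append(float(cv2.getRectSubPix(g,(1,1),tuple(map(float,p)))[0,0]))
    print(z,r,list(zip(np.round(th,2).tolist(),np.round(v).astype(int).tolist())))
e=[onz("wrist",252+x/4,81+y/4,16,c) for x,y in((155,65),(20,480))];d=e[0]-e[1];print("stand yaw",np.arctan2(d[1],d[0]),np.linalg.norm(d),e)
# top in w1: mask, skirt circle and pointer
c1=np.load("pics/w1_cal.npy",allow_pickle=True).item();i1=cv2.imread("pics/w1.png")[150:230,270:350]
m=(i1.max(2)<60).astype(np.uint8);k,l,s,ce=cv2.connectedComponentsWithStats(m);i=1+np.argmax(s[1:,4]);print(s[i])
ys,xs=np.nonzero(l==i)
for z in (40,):
  P=np.array([onz("wrist",x+270,y+150,z,c1) for x,y in zip(xs,ys)]);print(P[:,0].min(),P[:,0].max(),P[:,1].min(),P[:,1].max())
k=np.argsort(P[:,1])[:8];print("pointer end",P[k].mean(0))
```

```text
axis [678.27918392 150.67812836 126.        ] [677.95528609 150.555423   150.        ]
tip z150 [677.68103325 150.70797686 150.        ]
112 26 [(-0.6, 130), (-0.55, 162), (-0.5, 182), (-0.45, 186), (-0.4, 188), (-0.35, 189), (-0.3, 189), (-0.25, 190), (-0.2, 190), (-0.15, 190), (-0.1, 189), (-0.05, 187), (0.0, 187), (0.05, 187), (0.1, 187), (0.15, 188), (0.2, 188), (0.25, 187)]
112 29 [(-0.6, 166), (-0.55, 186), (-0.5, 186), (-0.45, 184), (-0.4, 185), (-0.35, 188), (-0.3, 190), (-0.25, 190), (-0.2, 190), (-0.15, 189), (-0.1, 186), (-0.05, 184), (0.0, 184), (0.05, 184), (0.1, 184), (0.15, 182), (0.2, 182), (0.25, 183)]
118 26 [(-0.6, 135), (-0.55, 169), (-0.5, 185), (-0.45, 187), (-0.4, 188), (-0.35, 189), (-0.3, 189), (-0.25, 190), (-0.2, 190), (-0.15, 190), (-0.1, 187), (-0.05, 185), (0.0, 186), (0.05, 186), (0.1, 187), (0.15, 187), (0.2, 188), (0.25, 188)]
118 29 [(-0.6, 174), (-0.55, 185), (-0.5, 184), (-0.45, 184), (-0.4, 184), (-0.35, 188), (-0.3, 190), (-0.25, 190), (-0.2, 190), (-0.15, 189), (-0.1, 187), (-0.05, 186), (0.0, 185), (0.05, 185), (0.1, 185), (0.15, 184), (0.2, 183), (0.25, 182)]
stand yaw -0.06103943854034222 138.59929351145448 [array([726.60711131, 206.23229224,  16.        ]), array([588.26593517, 214.68706286,  16.        ])]
[  19   20   45   35 1027]
430.68342550102716 472.3535270798542 -299.8554363833183 -250.08467622533743
pointer end [ 462.31207632 -298.99577034   40.        ]
```

Tab heading is about -0.24 rad and the shaft axis is at about (678,150.5). Next I move over to the loose top, turning to yaw about 2.04.

arm_command --delta_pos '[[-0.03,-0.12,-0.01],[-0.07,-0.24,-0.02],[-0.11,-0.36,-0.03],[-0.15,-0.48,-0.04],[-0.18,-0.6,-0.05]]' --delta_rot '[[0,0,0.078],[0,0,0.156],[0,0,0.234],[0,0,0.312],[0,0,0.39]]' --claw '[0,0,0,0,0]'

```text
t: 6.02
eef_pos: [562.2, -21.6, 280.0]
tcp_rot: [-3.14, 0.001, 0.914]
ft_force: [0.2, -0.5, -0.3]
opening: 0.899
grip_force: 0.0
```

arm_command --delta_pos '[[-0.04,-0.12,-0.02],[-0.08,-0.24,-0.04],[-0.12,-0.36,-0.06],[-0.16,-0.48,-0.08],[-0.2,-0.6,-0.1]]' --delta_rot '[[0,0,0.078],[0,0,0.156],[0,0,0.234],[0,0,0.312],[0,0,0.39]]' --claw '[0,0,0,0,0]'

```text
t: 6.43
eef_pos: [512.4, -171.5, 255.0]
tcp_rot: [-3.141, -0.0, 1.526]
ft_force: [-0.1, 0.1, 0.4]
opening: 1.0
grip_force: 0.0
```

arm_command --delta_pos '[[-0.04,-0.13,-0.07],[-0.09,-0.27,-0.14],[-0.14,-0.4,-0.22],[-0.18,-0.5,-0.28],[-0.19,-0.55,-0.3]]' --delta_rot '[[0,0,0.078],[0,0,0.156],[0,0,0.234],[0,0,0.312],[0,0,0.33]]' --claw '[0,0,0,0,0]'

```text
t: 6.85
eef_pos: [463.5, -309.6, 177.9]
tcp_rot: [-3.14, -0.004, 2.044]
ft_force: [-0.1, -1.3, 0.5]
opening: 0.999
grip_force: 0.0
```

Run:
```python
from h import *
[read_camera("wrist") for _ in range(4)];im,c=snap("wrist","w4");s=state();print(s["t"],s["eef_pos"],s["tcp_rot"],s["opening"])
t,_=snap("top","top3");pt=(t[230:262,260:298].max(2)<45);y,x=np.nonzero(pt);print("pad",x.mean()+260,y.mean()+230,len(x))
u=proj("wrist",[448,-272,22],c);print(u)
x,y=np.int32(u);x0,y0=max(x-70,0),max(y-70,0);print(x0,y0)
b=np.clip(im[y0:y0+140,x0:x0+140,::-1].astype(float)*2,0,255)
cv2.imwrite("pics/w4c.png",cv2.resize(b,(560,560),interpolation=2))
```

```text
7.1 [ 466.51038048 -307.175383    180.88121592] [ 3.14143280e+00 -2.72942612e-04  2.03722910e+00] 0.9993867350520114
pad 278.8560606060606 244.81313131313132 396
[321.03524379 184.03819181]
251 114[ WARN:0@4.843] global loadsave.cpp:1063 imwrite_ Unsupported depth image for selected encoder is fallbacked to CV_8U.
```

View pics/w4c.png

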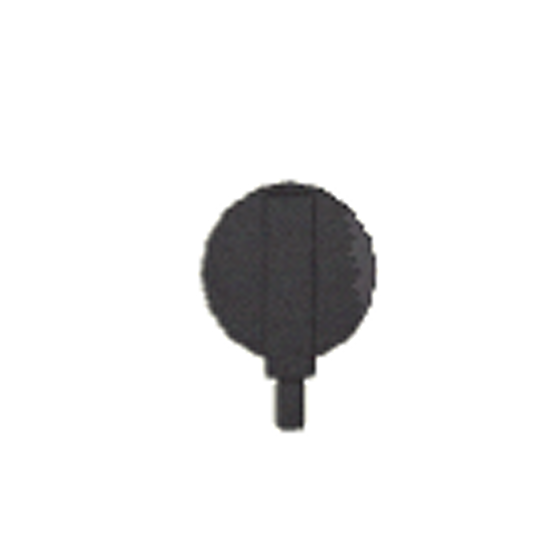

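The pad is back at its rest pixel. The bar's centre line runs from crop (289,197) to the pointer end at (290,430), and its 53/4 px width fits 12 mm at a height of 48 mm.

Run:
```python
from h import *
c=np.load("pics/w4_cal.npy",allow_pickle=True).item()
f=lambda x,y,z:onz("wrist",251+x/4,114+y/4,z,c)
a,b=f(289,197,48),f(290,430,48);d=b-a;L=np.linalg.norm(d);yaw=np.arctan2(d[1],d[0]);u=d/L
print(a,b,L,"yaw",yaw,"tool",yaw+np.pi,"origin",a+u*20,b-u*34)
l,r=f(202,270,22),f(376,270,22);print("skirt",np.linalg.norm(r-l),(l+r)/2, f(289,270,22))
# two-view height of pointer end: w4, scene, w1-based
o1=ray("wrist",251+290/4,114+430/4,c);s=ray("scene",250+88/6,140+76/6)
print("tri",tri(o1,s))
s=state();print(s["eef_pos"],s["tcp_rot"])
```

```text
[ 440.58819109 -252.77977603   48.        ] [ 464.51938228 -299.74470889   48.        ] 52.71059505171993 yaw -1.0995343946195848 tool 2.0420582589702083 origin [ 449.66841156 -270.59969736   48.        ] [ 449.0830075  -269.45084262   48.        ]
skirt 42.52525227893279 [ 448.83230447 -268.83011493   22.        ] [ 448.83149789 -268.83052026   22.        ]
tri (array([ 464.15836831, -299.68845516,   43.94997309]), [np.float64(1.0460375976055571), np.float64(1.0460375976055911)])
[ 466.78490088 -307.06900592  181.13436791] [3.14124318e+00 3.11969396e-04 2.03810088e+00]
```

arm_command --delta_pos '[[-0.069,0.152,0],[-0.069,0.152,-0.15],[-0.069,0.152,-0.3],[-0.069,0.152,-0.45],[-0.069,0.152,-0.54]]' --delta_rot '[[0,0,0],[0,0,0],[0,0,0],[0,0,0],[0,0,0]]' --claw '[0,0,0,0,0]'

```text
t: 7.57
eef_pos: [449.1, -268.3, 43.7]
tcp_rot: [-3.141, -0.001, 2.039]
ft_force: [-0.1, 0.4, -0.6]
opening: 0.996
grip_force: 0.0
```

arm_command --delta_pos '[[0,0,-0.03],[0,0,-0.06],[0,0,-0.078],[0,0,-0.078],[0,0,-0.078]]' --delta_rot '[[0,0,0],[0,0,0],[0,0,0],[0,0,0],[0,0,0]]' --claw '[0,0,0,0,0]'

```text
t: 7.98
eef_pos: [449.9, -270.2, 27.2]
tcp_rot: [3.141, 0.001, 2.039]
ft_force: [0.2, 0.5, 1.1]
opening: 1.001
grip_force: 0.0
```

arm_command --delta_pos '[[0,0,0],[0,0,0],[0,0,0],[0,0,0],[0,0,0]]' --delta_rot '[[0,0,0],[0,0,0],[0,0,0],[0,0,0],[0,0,0]]' --claw '[1,1,1,1,1]'

```text
t: 8.4
eef_pos: [449.4, -270.1, 26.4]
tcp_rot: [3.141, 0.0, 2.038]
ft_force: [0.4, -0.3, 0.4]
opening: 0.701
grip_force: 0.0
```

arm_command --delta_pos '[[0,0,0],[0,0,0],[0,0,0],[0,0,0],[0,0,0]]' --delta_rot '[[0,0,0],[0,0,0],[0,0,0],[0,0,0],[0,0,0]]' --claw '[1,1,1,1,1]'

```text
t: 8.82
eef_pos: [449.4, -270.1, 26.1]
tcp_rot: [3.142, -0.0, 2.038]
ft_force: [-0.8, 0.4, -0.7]
opening: 0.352
grip_force: 0.0
```

arm_command --delta_pos '[[0,0,0],[0,0,0],[0,0,0],[0,0,0],[0,0,0]]' --delta_rot '[[0,0,0],[0,0,0],[0,0,0],[0,0,0],[0,0,0]]' --claw '[1,1,1,1,1]'

```text
t: 9.23
eef_pos: [449.3, -270.0, 26.1]
tcp_rot: [3.142, -0.0, 2.038]
ft_force: [0.5, 0.7, 0.1]
opening: 0.123
grip_force: 30.0
```

arm_command --delta_pos '[[0,0,0.06],[0,0,0.2],[0,0,0.36],[0,0,0.52],[0,0,0.68]]' --delta_rot '[[0,0,0],[0,0,0],[0,0,0],[0,0,0],[0,0,0]]' --claw '[1,1,1,1,1]'

```text
t: 9.65
eef_pos: [449.0, -269.7, 198.0]
tcp_rot: [-3.141, -0.001, 2.038]
ft_force: [0.2, -1.1, -1.0]
opening: 0.125
grip_force: 30.0
```

arm_command --delta_pos '[[0.04,0.08,0.06],[0.1,0.19,0.12],[0.16,0.31,0.15],[0.23,0.43,0.16],[0.3,0.56,0.16]]' --delta_rot '[[0,0,0.03],[0,0,0.07],[0,0,0.11],[0,0,0.15],[0,0,0.19]]' --claw '[1,1,1,1,1]'

```text
t: 10.07
eef_pos: [525.0, -128.9, 237.2]
tcp_rot: [3.141, 0.002, 2.339]
ft_force: [1.0, -0.8, -1.4]
opening: 0.128
grip_force: 30.0
```

arm_command --delta_pos '[[0.06,0.12,0],[0.12,0.23,0],[0.18,0.34,0],[0.24,0.45,0],[0.3,0.56,0]]' --delta_rot '[[0,0,0.04],[0,0,0.08],[0,0,0.12],[0,0,0.16],[0,0,0.19]]' --claw '[1,1,1,1,1]'

```text
t: 10.48
eef_pos: [599.7, 11.6, 236.0]
tcp_rot: [-3.142, -0.0, 2.639]
ft_force: [-0.1, -1.4, -0.0]
opening: 0.123
grip_force: 30.0
```

arm_command --delta_pos '[[0.06,0.12,0],[0.13,0.25,0],[0.2,0.38,0],[0.27,0.48,0],[0.314,0.562,0]]' --delta_rot '[[0,0,0.04],[0,0,0.08],[0,0,0.12],[0,0,0.15],[0,0,0.173]]' --claw '[1,1,1,1,1]'

```text
t: 10.9
eef_pos: [678.7, 152.8, 235.6]
tcp_rot: [3.141, -0.0, 2.911]
ft_force: [0.3, 0.6, -0.5]
opening: 0.126
grip_force: 30.0
```

arm_command --delta_pos '[[0,0,-0.02],[0,0,-0.04],[0,0,-0.06],[0,0,-0.08],[0,0,-0.08]]' --delta_rot '[[0,0,0],[0,0,0],[0,0,0],[0,0,0],[0,0,0]]' --claw '[1,1,1,1,1]'

```text
t: 11.32
eef_pos: [677.2, 149.4, 215.0]
tcp_rot: [-3.141, -0.002, 2.906]
ft_force: [-0.3, 0.2, -0.8]
opening: 0.127
grip_force: 30.0
```

Run:
```python
from h import *
[read_camera("scene") for _ in range(3)];im,c=snap("scene","s5");s=state();print(s["t"],s["eef_pos"],s["tcp_rot"],s["ft_force"],s["opening"],s["joints"])
t,_=snap("top","t5")
A=cv2.resize(im[260:335,285:360,::-1],(540,540),interpolation=2);B=cv2.resize(t[120:195,220:295,::-1],(250,250),interpolation=2)
B=np.vstack([B,np.zeros((290,250,3),np.uint8)])
cv2.imwrite("pics/s5c.png",np.hstack([A,B]))
```

```text
11.5167 [677.94870707 149.94688586 216.64059182] [3.14130273e+00 5.76187280e-04 2.90628570e+00] [ 0.47714056  0.16148379 -0.84691934] 0.12547718862159946 [ 1.22591299e-01  5.90934933e-01  1.36811100e+00  7.53366594e-05
  1.18190548e+00 -1.21292670e+00]
```

View pics/s5c.png

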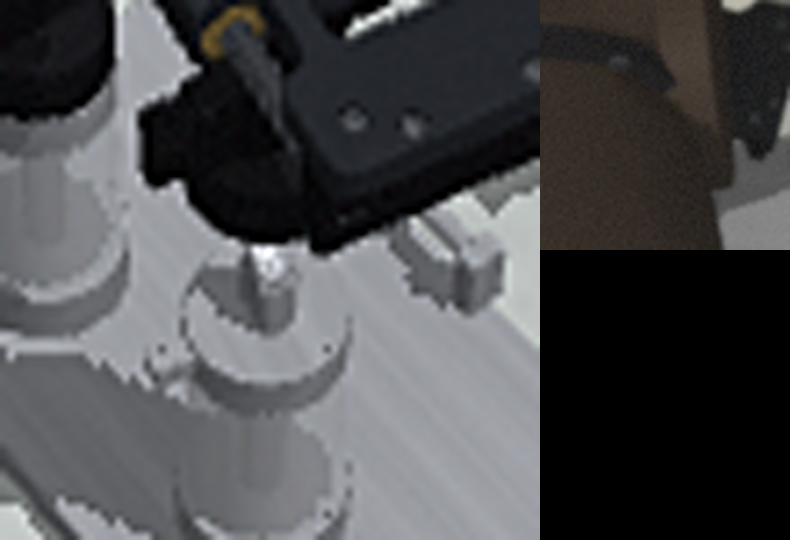

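The skirt hangs over the shaft, with its left edge at crop column about 185 and the neck spanning columns 180–352. I'll check the offset numerically.

Run:
```python
from h import *
def circ(x,y,z,r=22):
    P=np.array([proj("scene",[x+r*np.cos(t),y+r*np.sin(t),z]) for t in np.arange(0,6.28,.05)]);return (P.min(0)-[285,260])*7.2,(P.max(0)-[285,260])*7.2
print("neck pred",circ(678,150.5,126));print("skirt pred",circ(677.9,149.95,190.6))
im=cv2.imread("pics/s5.png")[260:335,285:360].max(2)
for y in (22,24,26,28,30,32,33): print(y*7.2, [int(i*7.2) for i in np.nonzero(im[y,18:42]<50)[0][[0,-1]]+18] if (im[y,18:42]<50).any() else 0)
```

```text
neck pred (array([179.89966841, 228.93440543]), array([350.91289216, 377.2871178 ]))
skirt pred (array([177.16788015,  89.78533083]), array([357.09621484, 242.07984568]))
158.4 [144, 295]
172.8 [144, 295]
187.20000000000002 [187, 295]
201.6 [194, 295]
216.0 [208, 295]
230.4 [223, 295]
237.6 [244, 280]
```

arm_command --delta_pos '[[0,0,-0.04],[0,0,-0.08],[0,0,-0.11],[0,0,-0.13],[0,0,-0.14]]' --delta_rot '[[0,0,0],[0,0,0],[0,0,0],[0,0,0],[0,0,0]]' --claw '[1,1,1,1,1]'

```text
t: 11.98
eef_pos: [677.5, 150.5, 179.6]
tcp_rot: [-3.141, -0.002, 2.907]
ft_force: [0.4, -0.3, -0.8]
opening: 0.13
grip_force: 30.0
```

arm_command --delta_pos '[[0,0,-0.008],[0,0,-0.016],[0,0,-0.024],[0,0,-0.028],[0,0,-0.028]]' --delta_rot '[[0,0,0],[0,0,0],[0,0,0],[0,0,0],[0,0,0]]' --claw '[1,1,1,1,1]'

```text
t: 12.4
eef_pos: [677.9, 150.4, 174.1]
tcp_rot: [3.141, 0.0, 2.907]
ft_force: [-0.0, -0.4, 0.6]
opening: 0.124
grip_force: 30.0
```

arm_command --delta_pos '[[0,0,-0.005],[0,0,-0.01],[0,0,-0.015],[0,0,-0.015],[0,0,-0.015]]' --delta_rot '[[0,0,0],[0,0,0],[0,0,0],[0,0,0],[0,0,0]]' --claw '[1,1,1,1,1]'

```text
t: 12.82
eef_pos: [677.8, 150.5, 170.4]
tcp_rot: [3.142, -0.0, 2.907]
ft_force: [0.7, -0.2, -0.5]
opening: 0.123
grip_force: 30.0
```

Run:
```python
from h import *
for _ in range(6):
    read_camera("scene");s=state();print(np.round(np.r_[s["eef_pos"],s["ft_force"],s["moment"]],2))
```

```text
[ 6.7788e+02  1.5044e+02  1.7040e+02  9.1000e-01 -2.9000e-01 -4.5000e-01
  7.0000e-02 -1.8000e-01  5.0000e-02]
[ 6.7788e+02  1.5045e+02  1.7042e+02  8.3000e-01 -7.6000e-01 -9.0000e-01
  8.0000e-02 -1.9000e-01  1.0000e-02]
[ 6.7789e+02  1.5046e+02  1.7048e+02  7.0000e-02 -4.5000e-01  2.4000e-01
  1.0000e-01 -2.0000e-01 -6.0000e-02]
[ 6.7787e+02  1.5047e+02  1.7047e+02 -2.0000e-01 -1.0500e+00 -1.2300e+00
  5.0000e-02 -1.3000e-01 -1.0000e-02]
[ 6.7788e+02  1.5045e+02  1.7047e+02  2.7000e-01 -1.1700e+00 -9.2000e-01
  8.0000e-02 -1.9000e-01 -7.0000e-02]
[ 6.7789e+02  1.5045e+02  1.7045e+02 -1.6100e+00 -1.0000e+00 -1.0000e-02
  6.0000e-02 -1.3000e-01  4.0000e-02]
```

arm_command --delta_pos '[[0,0,-0.004],[0,0,-0.008],[0,0,-0.012],[0,0,-0.016],[0,0,-0.016]]' --delta_rot '[[0,0,0],[0,0,0],[0,0,0],[0,0,0],[0,0,0]]' --claw '[1,1,1,1,1]'

```text
t: 13.53
eef_pos: [677.8, 150.4, 166.1]
tcp_rot: [-3.142, -0.0, 2.907]
ft_force: [-0.2, -0.4, -1.1]
opening: 0.124
grip_force: 30.0
```

arm_command --delta_pos '[[0,0,-0.004],[0,0,-0.008],[0,0,-0.012],[0,0,-0.012],[0,0,-0.012]]' --delta_rot '[[0,0,0],[0,0,0],[0,0,0],[0,0,0],[0,0,0]]' --claw '[1,1,1,1,1]'

```text
t: 13.95
eef_pos: [677.8, 150.4, 163.4]
tcp_rot: [3.142, -0.0, 2.907]
ft_force: [0.1, -0.4, -0.9]
opening: 0.124
grip_force: 30.0
```

No force after about 12 mm, so the bore is on the shaft. Now I press against the spring.

arm_command --delta_pos '[[0,0,-0.006],[0,0,-0.012],[0,0,-0.018],[0,0,-0.024],[0,0,-0.024]]' --delta_rot '[[0,0,0],[0,0,0],[0,0,0],[0,0,0],[0,0,0]]' --claw '[1,1,1,1,1]'

```text
t: 14.37
eef_pos: [677.9, 150.4, 157.5]
tcp_rot: [3.141, 0.0, 2.907]
ft_force: [-1.6, -0.1, 3.0]
opening: 0.126
grip_force: 30.0
```

arm_command --delta_pos '[[0,0,-0.004],[0,0,-0.008],[0,0,-0.012],[0,0,-0.012],[0,0,-0.012]]' --delta_rot '[[0,0,0],[0,0,0],[0,0,0],[0,0,0],[0,0,0]]' --claw '[1,1,1,1,1]'

```text
t: 14.78
eef_pos: [678.0, 150.5, 154.7]
tcp_rot: [3.141, 0.0, 2.907]
ft_force: [-1.3, -0.7, 5.6]
opening: 0.128
grip_force: 30.0
```

arm_command --delta_pos '[[0,0,-0.004],[0,0,-0.008],[0,0,-0.008],[0,0,-0.008],[0,0,-0.008]]' --delta_rot '[[0,0,0],[0,0,0],[0,0,0],[0,0,0],[0,0,0]]' --claw '[1,1,1,1,1]'

```text
t: 15.2
eef_pos: [678.0, 150.5, 153.0]
tcp_rot: [3.141, 0.001, 2.907]
ft_force: [-1.8, -0.2, 7.1]
opening: 0.125
grip_force: 30.0
```

arm_command --delta_pos '[[0,0,-0.003],[0,0,-0.006],[0,0,-0.006],[0,0,-0.006],[0,0,-0.006]]' --delta_rot '[[0,0,0],[0,0,0],[0,0,0],[0,0,0],[0,0,0]]' --claw '[1,1,1,1,1]'

```text
t: 15.62
eef_pos: [678.0, 150.5, 152.1]
tcp_rot: [3.141, 0.001, 2.907]
ft_force: [-3.3, -0.8, 11.7]
opening: 0.125
grip_force: 30.0
```

arm_command --delta_pos '[[0,0,-0.002],[0,0,-0.004],[0,0,-0.004],[0,0,-0.004],[0,0,-0.004]]' --delta_rot '[[0,0,0],[0,0,0],[0,0,0],[0,0,0],[0,0,0]]' --claw '[1,1,1,1,1]'

```text
t: 16.03
eef_pos: [678.0, 150.5, 152.1]
tcp_rot: [3.141, 0.002, 2.907]
ft_force: [-5.9, -1.9, 18.3]
opening: 0.121
grip_force: 30.0
```

Run:
```python
from h import *
[read_camera("scene") for _ in range(3)];im,c=snap("scene","s6");s=state();print(s["t"],s["eef_pos"],s["ft_force"],s["moment"],s["grip_force"])
cv2.imwrite("pics/s6c.png",cv2.resize(im[240:340,275:375,::-1],(600,600),interpolation=2))
```

```text
16.2333 [678.03954663 150.47038812 152.14731005] [-6.43495057 -0.36451925 18.01837708] [-0.13602786  1.1583875  -0.01499976] 30.004844069480896
```

View pics/s6c.png

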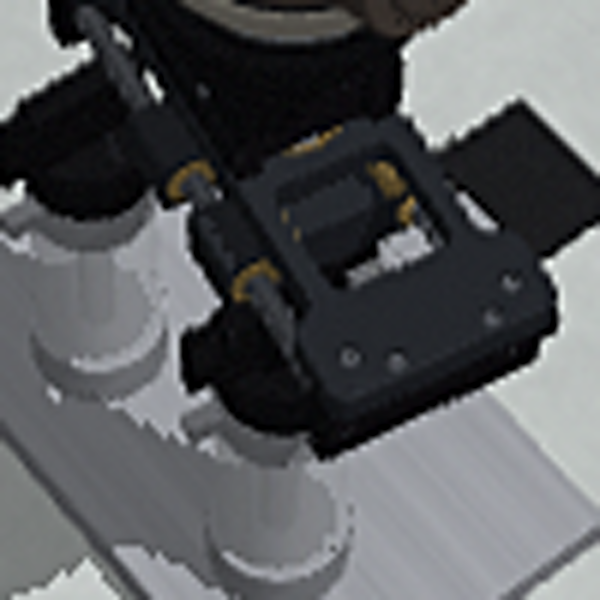

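The skirt sits on the neck with no gap and the pointer is over the tab (crop about (205,395)). z holds at 152.1 while the force rises to 18 N, so the top is home, and I'm handing in.

```bash
python3 -c "
from cell import *
print(job_done())"
```

```text
the job is handed in; nothing more can be done
None
```

The paddle was pressed to its stop and sprang back, and the twist top is on the mill, pointer over the tab, held pressed home at about 18 N; handed in at about 16 s of the 64 s.

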